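# Tip shortbread out of a flap-end caddy into the serving dish

### The arm

A 6-joint arm with a two-finger parallel gripper is mounted at the origin on a cart in front of the work surface, level with it; the furniture and walls round the work are solid. World frame = base frame: x ahead of the robot, y to its left, z up, the work surface at z = 0. Lengths are in m, angles in rad, forces in N, time in s.
With the tool pointing down it reaches from about 0.325 to 0.775 m from the base axis. Payload 9.3 kg.
Tool frame: the origin (TCP) lies between the finger pads; the fingertips stand 17 mm ahead of it and the grasp point (between the pads) lies 2 mm behind it (manip.nose_length is the distance from the TCP to the fingertips, in m); z points along the fingers, y is the line along which they close (so a half turn about z gives the same grasp; the last joint's range is limited). The gripper opens to 85 mm and grips with 20 to 120 N. Pads are 22 mm wide; open, the fingers measure 114 mm over their backs; the gripper's body (76 mm by 85 mm) begins 54 mm behind the grasp point. The pads swing forward as they close: fully open they stand 13 mm farther back than shut.
Start: joints at [-1.359, 0.259, 0.021, 1.334, 0, 1.418], TCP at [0.196, -0.514, 0.248] pointing down, gripper open.
Joint ranges: [-3.04, 3.04], [-0.91, 1.82], [-1.04, 1.36], [-1.92, 1.95], [-1.52, 1.45], [-3.14, 3.14]. Speed limits (rad/s): [2.22, 2.22, 2.79, 3.14, 3.14, 3.14].

### API

Orientations are given as [roll, pitch, yaw] about the fixed x, y, z axes, in that order (R = Rz(yaw) Ry(pitch) Rx(roll)).
In Python, from workcell import manip gives the robot as it stands. The module is installed in compiled form; this text tells all that it offers.
- The arm moves only by the tool servo_tool, never from a script. Its argument "plan" is a list of rows, each an object with "fingers": the closure, from 0 (fully open) to 1 (shut); "xyz": the shift along the tool's x, y, z as a fraction of full scale, a list of three; "angular": the turn, a rotation vector about the tool's x, y, z as a fraction of full scale, a list of three. A call has 1 to 12 rows; each row is the pose to reach, as a shift and turn from the pose commanded when the call began, along the tool's axes at that moment, turning the shorter way round; what a row does not reach only later rows make up. Full scale, the value 1, is 0.6 m for a shift and 2 pi rad for a turn. A row lasts 1/12 s, in which the tool goes at most 41.7 mm and 7.16 degrees, less where a joint would pass 70% of its speed; a pose out of reach is approached as far as the arm can. A call with a number of a shift or a turn outside -1 to 1 is refused whole. A call with a gripper value outside its range is refused whole. The fingers move at their own pace and stop on an object; "squeeze" is the grip in N (left out, the last holds). Time passes only in rows, so rows that repeat a pose let the fingers close. It gives the time, the measured TCP pose, the force, the opening and the grip force at its end, in the units of the state.
- manip.read_state(): the state, without advancing time (a new reading comes with each control period).
- manip.camera(name): name is "scene" or "top" or "wrist"; returns a dict with "img" (400x640x3 uint8, red, green, blue), "intrinsics" (3x3 intrinsics, pixels), "R" (3x3) and "t" (3): a world point X has camera coordinates R X + t; the wrist camera has in their place "T_tool_cam" (4x4, takes a point from camera to tool coordinates, whose origin is the TCP and whose axes are the flange's). Camera axes: x right, y down, z forward; pixel columns grow to the right and rows downward; lengths in m; the calibration is good to about 2 mm. The wrist camera is an equidistant fisheye: a pixel r from the principal point sees the ray r / f radians off the axis. A picture is of the moment at which its call begins: read the wrist's pose just before it. There is no depth.
- manip.finish_job(): hands the job in; it is judged then, once.
The state is a dict: "clock": time; "q": joint angles; "dq": joint speeds; "joint_torque": joint torques, N m; "eef_pos": TCP position; "tool_rot": TCP orientation; "ft_force": force on the tool from outside, world axes, zero at the start; "torque": the same for the moment, N m; "grip_width": opening from 0.0 (shut) to 1.0 (fully open); "finger_force": force on a finger pad.
Only numpy, scipy, OpenCV 4.12 (cv2) and the standard library are available. Lean on these libraries where they do the work, as an engineer would, in place of code of your own. Each camera call takes 0.05 s, during which the arm holds its last target. There are 200 camera calls.

### The job

Serve the shortbread: pick up the steel caddy, hold its flap end low over the big brown dish and tip it just far enough (no steeper than 65 degrees) that the flap swings open by itself and all three shortbread fingers slide gently into the dish, without your touching them. Then stand the caddy upright, square on its cork mat again with its flap hanging shut, let go, and leave the dish and the other things where they are.

Things in the scene. Friction and masses are not known exactly. Their poses are not given: they have to be found in the camera images.
- caddy: Closed plain steel box, 150 long (x) x 58 wide (y) x 72 mm high, walls 3 mm, 0.3 to 0.5 kg, standing lengthwise on the cork mat. Origin: centre of its underside, z up. Its -x end, which at the start faces the robot within about 27 degrees, is open over the full width and height and covered by a hanging flap. Flat roof and sides: grasp it from above across the 58 mm, near mid-length.
- mouth (a point): Centre of the lower edge of the caddy's open end, (-75, 0, 6) mm in the caddy's frame, level with its inner floor (inside 52 wide, 63 mm high). The shortbread leaves over this edge; it begins to slide at a slope of about 18 to 27 degrees, and 40 to 50 degrees empties the caddy.
- flap (a joint): Angle of the caddy's end flap (rad): 0 shut, growing to 1.4 as its lower edge swings out. Steel plate 64 mm long, 56 wide, hinged along the top edge of the open end (71 mm above the underside). No latch or spring: it hangs by its weight, so it opens as this end is tipped down and falls shut when the caddy is level.
- shortbread_1_mid (a point): Middle of shortbread finger 1 of three alike: pale brown bar 62 x 28 x 14 mm, about 25 g; at the start flat in the caddy, hidden, lying lengthwise (by the flap, on the caddy's floor).
- shortbread_2_mid (a point): Middle of shortbread finger 2 of three alike: pale brown bar 62 x 28 x 14 mm, about 25 g; at the start flat in the caddy, hidden, lying lengthwise (by the flap, on top of another).
- shortbread_3_mid (a point): Middle of shortbread finger 3 of three alike: pale brown bar 62 x 28 x 14 mm, about 25 g; at the start flat in the caddy, hidden, lying lengthwise (behind the other two, on the floor).
- dish: Big shallow round dish of brown glazed earthenware, 279 mm across its lugs, 58 mm high, about 1 kg, loose, standing on the worktop. Origin: centre of its underside. Inner floor 8 mm up and about 200 mm across; the rim's inside is about 240 mm across.
- mat: Cork mat fixed to the worktop, 200 (its x) x 110 (its y) x 6 mm thick. Origin: centre of its underside, at worktop height. The caddy belongs on it, lengthwise (either end may face the robot), middle over middle.
- timer: Bystander: round kitchen timer, 65 mm across, 54 mm high, on the worktop between where the mat and the dish lie. Origin: centre of its underside.
- salt_box: Bystander: round wooden salt pot with flat lid, 72 mm across, 73 mm high, on the worktop between where the mat and the dish lie. Origin: centre of its underside.
- red_pot: Bystander: glazed sugar pot with two ears and a knobbed lid, 84 x 112 x 92 mm, on the worktop beyond the dish. Origin: centre of its underside.
- shortbread_1: Shortbread finger 1 itself; origin: centre of its underside, x along its 62 mm length.
- shortbread_2: Shortbread finger 2 itself; origin: centre of its underside, x along its 62 mm length.
- shortbread_3: Shortbread finger 3 itself; origin: centre of its underside, x along its 62 mm length.

How it is judged:
On the way, in this order (a step that is already met when the one before it is completed fails the run):
1. the caddy is lifted clear of its mat (z of caddy in the frame of mat above 0.05 m), for 0.1 s.
2. over the dish, the caddy is tipped more than 15 degrees and its flap has swung open (angle between caddy's own z axis and vertical above 0.26 rad and value of joint flap above 0.2 rad and horizontal distance between mouth and dish below 0.15 m), for 0.05 s.
3. all three shortbread fingers lie in the dish (horizontal distance between each of shortbread_1_mid, shortbread_2_mid, shortbread_3_mid and dish below 0.118 m and z of shortbread_1_mid in the frame of dish between 0.005 and 0.065 m and z of shortbread_2_mid in the frame of dish between 0.005 and 0.065 m and z of shortbread_3_mid in the frame of dish between 0.005 and 0.065 m), for 0.2 s.
At the end, for the whole second after the job is handed in: The three shortbread fingers rest in the dish (middles within 118 mm of its axis, at most 65 mm above its underside); the caddy stands upright, at rest, on the mat, within 30 mm of its middle along and across, lengthwise within 0.2 rad (either way round), flap below 0.12 rad (all of step 3 and linear speed of each of shortbread_1, shortbread_2, shortbread_3, caddy below 0.03 m/s and x of caddy in the frame of mat between -0.03 and 0.03 m and y of caddy in the frame of mat between -0.03 and 0.03 m and z of caddy in the frame of mat below 0.012 m and angle between the x axis of caddy and the x axis of mat, either way round below 0.2 rad and angle between caddy's own z axis and vertical below 0.06 rad and value of joint flap below 0.12 rad); the robot touches nothing.
It fails at once if the caddy is tipped steeper than about 66 degrees (angle between caddy's own z axis and vertical above 1.155 rad).
It fails at once if the robot touches a piece of shortbread (contact force between any of the arm, the fingers and shortbread_1 above 0.5 N or contact force between any of the arm, the fingers and shortbread_2 above 0.5 N or contact force between any of the arm, the fingers and shortbread_3 above 0.5 N).
It fails at once if a piece of shortbread drops hard (faster than 2.2 m/s, a fall of 25 cm) (linear speed of any of shortbread_1, shortbread_2, shortbread_3 above 2.2 m/s).
It fails at once if the dish is shifted more than 40 mm (distance of dish from where it was at the start of the episode above 0.04 m).
It fails at once if the timer, the salt box or the red sugar pot is shifted more than 30 mm (distance of any of timer, salt_box, red_pot from where it was at the start of the episode above 0.03 m).
It also fails if it takes over 51 s, if anything falls off the work surface, if the arm or the gripper's body presses on something with over 40 N, if the wrist force passes 120 N, or if a joint passes its speed limit or range.

## Working session

There is one attempt and no reset: what is moved stays moved. The work goes in short steps, Python scripts to look and compute and a tool call to move; the robot and the scene stay as the last step left them, time stands still between calls to the robot, and variables do not carry over. Pictures are saved under pics/ and viewed, at most 10 in all, crops included, and the job is handed in when it is done.

Besides the shell and the picture viewer there is one more tool, called after "Call:" as name([rows], argument=value, ...), one row to a line, values as JSON. servo_tool: Moves the arm, as the interface text tells. Shift numbers are shares of 0.6 m and turn numbers shares of 2 pi rad, none past 1 either way. Its arguments: {"type":"object","properties":{"plan":{"type":"array"},"squeeze":{"type":"number"}},"required":["plan"]}

```bash
mkdir -p pics && cat > h.py <<'E'
import numpy as np, cv2
from workcell import manip
from scipy.spatial.transform import Rotation as Ro
def save(n,f): 
    c=manip.camera(n); cv2.imwrite(f,c["img"][:,:,::-1]); return c
def ray(c,u,v,z):
    K,R,t=[np.array(c[k]) for k in("intrinsics","R","t")]
    d=R.T@np.linalg.solve(K,[u,v,1]); o=-R.T@t
    return o+d*(z-o[2])/d[2]
E
python3 - <<'E'
from h import *
import pickle
print(manip.read_state())
cs={n:save(n,f"pics/{n}0.png") for n in("scene","top")}
pickle.dump(cs,open("c.pkl","wb"))
for c in cs.values(): print(-c["R"].T@c["t"],c["R"][2])
E
```

```text
{'clock': 0.0, 'q': array([-1.35864059e+00,  2.59176527e-01,  2.07523186e-02,  1.33370027e+00,
        5.27149295e-07,  1.41819741e+00]), 'dq': array([ 0.00078223,  0.00023452, -0.00182887, -0.00063969, -0.00063604,
        0.00147077]), 'joint_torque': array([ 7.14064154e-04, -5.55635870e+01,  3.44529319e+01,  1.37391014e-02,
       -8.26096516e-05,  6.03898030e-06]), 'eef_pos': array([ 0.19613611, -0.51355647,  0.24767095]), 'tool_rot': array([-3.14028002e+00, -2.02409335e-04,  3.64754516e-01]), 'ft_force': array([0.15506216, 0.14062898, 0.50429895]), 'torque': array([-0.04494174, -0.04742496,  0.0246907 ]), 'finger_force': 0.0, 'grip_width': 0.9998375974433013}
[0.23524222 0.42708946 0.80097969] [ 0.39450373 -0.49453704 -0.77446751]
[ 0.43246575 -0.00503967  0.93658749] [ 0.15655855 -0.02239304 -0.98741479]
```

View pics/top0.png

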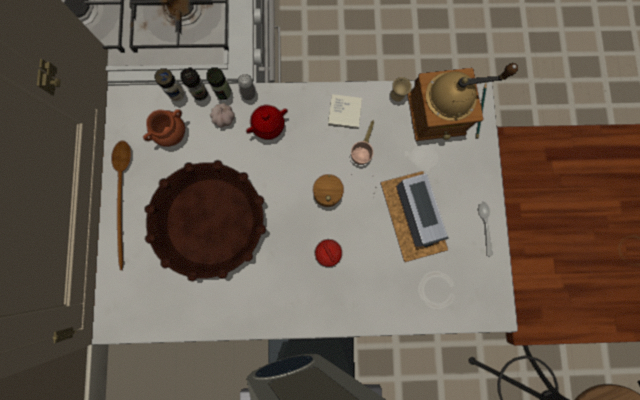

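View pics/scene0.png

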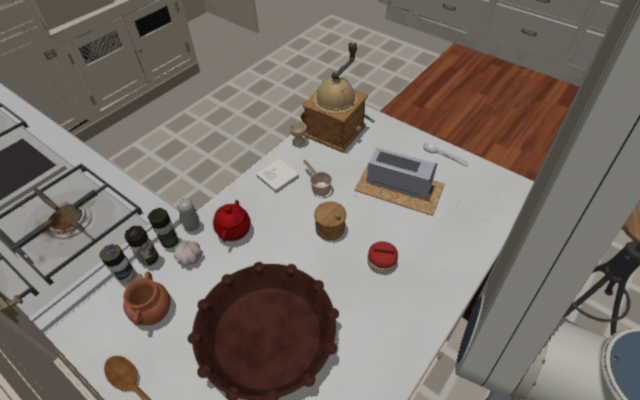

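The top view has the caddy at about (421,210) on the mat, the dish centred at about (206,220), the salt pot at (328,190), the timer at (328,253) and the red pot at (267,122). I'll enlarge the caddy and mat.

```bash
python3 - <<'E'
from h import *
a=cv2.imread("pics/top0.png")
cv2.imwrite("pics/crop1.png",cv2.resize(a[160:270,370:460],None,fx=5.4,fy=5.4,interpolation=cv2.INTER_CUBIC))
E
```

```text
(no output)
```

View pics/crop1.png

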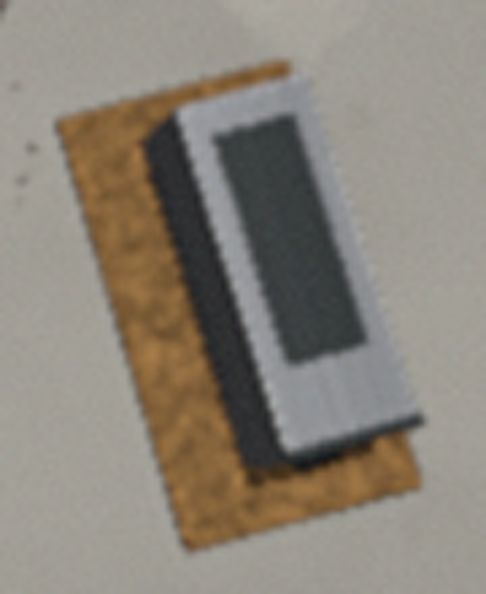

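The crop puts the roof corners at (178,112), (303,75), (420,418), (285,458) and the mat corners at (57,122), (288,62), (420,488), (187,550).

```bash
python3 - <<'E'
from h import *
import pickle
cs=pickle.load(open("c.pkl","rb")); c=cs["top"]
f=lambda L,z:np.array([ray(c,370+u/5.4-.4,160+v/5.4-.4,z) for u,v in L])
for n,L,z in(("roof",[(178,112),(303,75),(420,418),(285,458)],.078),("mat",[(57,122),(288,62),(420,488),(187,550)],.006)):
    P=f(L,z);m=P.mean(0);d=(P[0]+P[1]-P[2]-P[3])/2; w=(P[0]-P[1]+P[3]-P[2])/2
    print(n,m.round(4),"len",np.linalg.norm(d),"w",np.linalg.norm(w),"yaw",np.arctan2(d[1],d[0]))
for n,u,v,z in(("dishrim L",148,218,.05),("dishR",265,218,.05),("dishT",206,163,.05),("dishB",207,277,.05),("timer",328,253,.05),("salt",328,190,.073),("red",267,120,.08)): print(n,ray(c,u,v,z).round(3))
s=cs["scene"]
for n,u,v,z in(("dishL",193,335,.05),("dishR",337,325,.05),("T",258,267,.05)): print(n,ray(s,u,v,z).round(3))
E
```

```text
roof [ 0.5409 -0.2621  0.078 ] len 0.14771470745818527 w 0.05651401270447152 yaw 0.24683840951405475
mat [ 0.5335 -0.2565  0.006 ] len 0.19654669526306556 w 0.10771708456635742 yaw 0.23450915632948177
dishrim L [0.538 0.355 0.05 ]
dishR [0.532 0.093 0.05 ]
dishT [0.662 0.227 0.05 ]
dishB [0.404 0.221 0.05 ]
timer [ 0.45  -0.047  0.05 ]
salt [ 0.588 -0.05   0.073]
red [0.752 0.083 0.08 ]
dishL [0.624 0.323 0.05 ]
dishR [0.428 0.149 0.05 ]
T [0.629 0.146 0.05 ]
```

```bash
cat >> h.py <<'E'
def rel(targets,base=None):
    """targets: list of (xyz,rpy) world; prints fractions from the present (or base) pose"""
    s=manip.read_state()
    p,r=(s["eef_pos"],s["tool_rot"]) if base is None else base
    R=Ro.from_euler("xyz",r)
    for q,e in targets:
        d=R.inv().apply(np.array(q)-p)/.6; w=(R.inv()*Ro.from_euler("xyz",e)).as_rotvec()/(2*np.pi)
        print("xyz",d.round(4).tolist(),"ang",w.round(4).tolist())
E
python3 -c "
from h import *
rel([((.541,-.262,.18),(np.pi,0,.247+np.pi))])"
```

```text
xyz [0.6865, -0.1865, 0.1132] ang [0.0, -0.0003, -0.4813]
```

Call:
servo_tool([
  {"fingers":0,"xyz":[0.1,-0.03,0],"angular":[0,0,-0.0198]},
  {"fingers":0,"xyz":[0.2,-0.06,0],"angular":[0,0,-0.0396]},
  {"fingers":0,"xyz":[0.25,-0.08,0],"angular":[0,0,-0.0594]},
  {"fingers":0,"xyz":[0.3,-0.1,0],"angular":[0,0,-0.08]},
  {"fingers":0,"xyz":[0.4,-0.12,0],"angular":[0,0,-0.1]},
  {"fingers":0,"xyz":[0.45,-0.13,0],"angular":[0,0,-0.12]},
  {"fingers":0,"xyz":[0.5,-0.15,0],"angular":[0,0,-0.14]},
  {"fingers":0,"xyz":[0.55,-0.16,0],"angular":[0,0,-0.16]},
  {"fingers":0,"xyz":[0.6,-0.17,0],"angular":[0,0,-0.18]},
  {"fingers":0,"xyz":[0.65,-0.18,0],"angular":[0,0,-0.2]},
  {"fingers":0,"xyz":[0.6865,-0.1865,0],"angular":[0,0,-0.22]},
  {"fingers":0,"xyz":[0.6865,-0.1865,0],"angular":[0,0,-0.24]},
])

```text
clock: 1.1
eef_pos: [0.544, -0.2596, 0.2472]
tool_rot: [3.142, -0.001, 1.873]
ft_force: [-0.1, -0.9, -0.3]
grip_width: 1.002
finger_force: 0.0
```

```bash
python3 -c "
from h import *
print(manip.read_state()['q'].round(3))
rel([((.541,-.262,.18),(np.pi,0,.247+np.pi))])"
```

```text
[-5.850e-01  3.510e-01  1.520e-01  1.373e+00  1.000e-03  6.840e-01]
xyz [-0.0024, -0.006, 0.112] ang [0.0002, -0.0002, -0.2412]
```

Call:
servo_tool([
  {"fingers":0,"xyz":[0,0,0.01],"angular":[0,0,-0.02]},
  {"fingers":0,"xyz":[0,-0.005,0.02],"angular":[0,0,-0.04]},
  {"fingers":0,"xyz":[-0.002,-0.006,0.03],"angular":[0,0,-0.06]},
  {"fingers":0,"xyz":[-0.002,-0.006,0.04],"angular":[0,0,-0.08]},
  {"fingers":0,"xyz":[-0.002,-0.006,0.05],"angular":[0,0,-0.1]},
  {"fingers":0,"xyz":[-0.002,-0.006,0.06],"angular":[0,0,-0.12]},
  {"fingers":0,"xyz":[-0.002,-0.006,0.07],"angular":[0,0,-0.14]},
  {"fingers":0,"xyz":[-0.002,-0.006,0.08],"angular":[0,0,-0.16]},
  {"fingers":0,"xyz":[-0.002,-0.006,0.09],"angular":[0,0,-0.18]},
  {"fingers":0,"xyz":[-0.002,-0.006,0.1],"angular":[0,0,-0.2]},
  {"fingers":0,"xyz":[-0.002,-0.006,0.112],"angular":[0,0,-0.22]},
  {"fingers":0,"xyz":[-0.002,-0.006,0.112],"angular":[0,0,-0.24]},
])

```text
clock: 2.1
eef_pos: [0.5374, -0.2641, 0.1793]
tool_rot: [3.14, -0.002, -2.914]
ft_force: [0.6, 0.0, 0.5]
grip_width: 0.998
finger_force: 0.0
```

```bash
python3 -c "
from h import *
s=manip.read_state(); print(s['q'].round(3),s['eef_pos'],s['tool_rot'])
c=save('wrist','pics/w1.png'); print(c['intrinsics'],c['T_tool_cam'].round(3))
rel([((.541,-.262,.1),(np.pi,0,.247+np.pi))])"
```

```text
[-0.597  0.37   0.007  1.211  0.    -0.824] [ 0.53740037 -0.26411265  0.17928455] [ 3.13954055e+00 -1.87594690e-03 -2.91403455e+00]
[[309.70691629   0.         321.36767376]
 [  0.         309.70691629 200.28299941]
 [  0.           0.           1.        ]] [[-0.    -0.959 -0.285  0.072]
 [ 1.     0.    -0.002  0.001]
 [ 0.002 -0.285  0.959 -0.127]
 [ 0.     0.     0.     1.   ]]
xyz [-0.0067, 0.002, 0.1331] ang [0.0003, -0.0002, -0.0016]
```

View pics/w1.png

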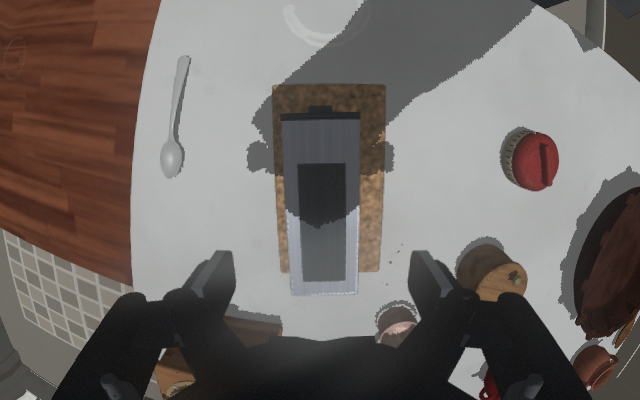

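The wrist picture shows the caddy between the fingers with its flap end at the top of the picture. The roof corners are at (281,119), (361,117), (358,294), (291,294).

```bash
cat >> h.py <<'E'
def wray(u,v,z,p,r,K,T):
    x,y=(u-K[0,2])/K[0,0],(v-K[1,2])/K[1,1]; a=np.hypot(x,y)
    d=np.array([x/a*np.sin(a),y/a*np.sin(a),np.cos(a)])
    R=Ro.from_euler("xyz",r); o=R.apply(T[:3,3])+p; d=R.apply(T[:3,:3]@d)
    return o+d*(z-o[2])/d[2]
E
python3 - <<'E'
from h import *
K=np.array([[309.7,0,321.4],[0,309.7,200.3],[0,0,1]])
s=manip.read_state(); T=np.array(manip.camera("wrist")["T_tool_cam"])
p,r=s["eef_pos"],s["tool_rot"]
P=np.array([wray(u,v,.078,p,r,K,T) for u,v in((281,119),(361,117),(358,294),(291,294))])
print(P.round(4),P.mean(0)); d=P[2]+P[3]-P[0]-P[1]; print(np.linalg.norm(d)/2,np.arctan2(d[1],d[0]))
M=np.array([wray(u,v,.006,p,r,K,T) for u,v in((273,85),(385,84),(379,272),(281,272))])
print(M.mean(0)); d=M[2]+M[3]-M[0]-M[1]; print(np.linalg.norm(d)/2,np.arctan2(d[1],d[0]))
E
```

```text
[[ 0.4794 -0.3083  0.078 ]
 [ 0.4643 -0.2516  0.078 ]
 [ 0.6089 -0.2135  0.078 ]
 [ 0.6225 -0.2707  0.078 ]] [ 0.54377505 -0.26100008  0.078     ]
0.1487541371627835 0.2571999434441453
[ 0.53575682 -0.25532438  0.006     ]
0.1997062932589171 0.24834427894640118
```

```bash
python3 -c "
from h import *
a=(np.pi,0,.25+np.pi)
rel([((.5425,-.2613,.12),a),((.5425,-.2613,.044),a)])"
```

```text
xyz [-0.009, 0.003, 0.1006] ang [0.0002, -0.0002, -0.0042]
xyz [-0.0091, 0.0029, 0.2273] ang [0.0002, -0.0002, -0.0042]
```

Call:
servo_tool([
  {"fingers":0,"xyz":[-0.005,0.002,0.03],"angular":[0,0,-0.004]},
  {"fingers":0,"xyz":[-0.009,0.003,0.06],"angular":[0,0,-0.004]},
  {"fingers":0,"xyz":[-0.009,0.003,0.1],"angular":[0,0,-0.004]},
  {"fingers":0,"xyz":[-0.009,0.003,0.13],"angular":[0,0,-0.004]},
  {"fingers":0,"xyz":[-0.009,0.003,0.16],"angular":[0,0,-0.004]},
  {"fingers":0,"xyz":[-0.009,0.003,0.19],"angular":[0,0,-0.004]},
  {"fingers":0,"xyz":[-0.009,0.003,0.21],"angular":[0,0,-0.004]},
  {"fingers":0,"xyz":[-0.009,0.003,0.227],"angular":[0,0,-0.004]},
  {"fingers":0,"xyz":[-0.009,0.003,0.227],"angular":[0,0,-0.004]},
  {"fingers":0,"xyz":[-0.009,0.003,0.227],"angular":[0,0,-0.004]},
])

```text
clock: 3.03
eef_pos: [0.5428, -0.2615, 0.0448]
tool_rot: [3.141, -0.0, -2.897]
ft_force: [0.4, -0.4, 0.4]
grip_width: 1.002
finger_force: 0.0
```

Call:
servo_tool([
  {"fingers":1,"xyz":[0,0,0],"angular":[0,0,0]},
  {"fingers":1,"xyz":[0,0,0],"angular":[0,0,0]},
  {"fingers":1,"xyz":[0,0,0],"angular":[0,0,0]},
  {"fingers":1,"xyz":[0,0,0],"angular":[0,0,0]},
  {"fingers":1,"xyz":[0,0,0],"angular":[0,0,0]},
  {"fingers":1,"xyz":[0,0,0],"angular":[0,0,0]},
  {"fingers":1,"xyz":[0,0,0],"angular":[0,0,0]},
  {"fingers":1,"xyz":[0,0,0],"angular":[0,0,0]},
], squeeze=70)

```text
clock: 3.7
eef_pos: [0.5434, -0.262, 0.0461]
tool_rot: [-3.14, 0.001, -2.895]
ft_force: [-0.5, 0.6, 6.7]
grip_width: 0.671
finger_force: 75.6
```

Call:
servo_tool([
  {"fingers":1,"xyz":[0,0,-0.005],"angular":[0,0,0]},
  {"fingers":1,"xyz":[0,0,-0.015],"angular":[0,0,0]},
  {"fingers":1,"xyz":[0,0,-0.035],"angular":[0,0,0]},
  {"fingers":1,"xyz":[0,0,-0.065],"angular":[0,0,0]},
  {"fingers":1,"xyz":[0,0,-0.1],"angular":[0,0,0]},
  {"fingers":1,"xyz":[0,0,-0.135],"angular":[0,0,0]},
  {"fingers":1,"xyz":[0,0,-0.17],"angular":[0,0,0]},
  {"fingers":1,"xyz":[0,0,-0.2],"angular":[0,0,0]},
  {"fingers":1,"xyz":[0,0,-0.225],"angular":[0,0,0]},
  {"fingers":1,"xyz":[0,0,-0.24],"angular":[0,0,0]},
  {"fingers":1,"xyz":[0,0,-0.25],"angular":[0,0,0]},
  {"fingers":1,"xyz":[0,0,-0.25],"angular":[0,0,0]},
])

```text
clock: 4.7
eef_pos: [0.543, -0.2617, 0.1958]
tool_rot: [-3.141, 0.001, -2.895]
ft_force: [-1.4, -1.2, -4.5]
grip_width: 0.671
finger_force: 83.1
```

```bash
python3 -c "
from h import *
a=(np.pi,0,.255+np.pi)
rel([((.598,.241,.195),a)])"
```

```text
xyz [-0.2933, 0.7901, 0.0008] ang [-0.0001, 0.0001, -0.0014]
```

Call:
servo_tool([
  {"fingers":1,"xyz":[-0.0015,0.004,0],"angular":[0,0,0]},
  {"fingers":1,"xyz":[-0.006,0.016,0],"angular":[0,0,0]},
  {"fingers":1,"xyz":[-0.013,0.036,0],"angular":[0,0,0]},
  {"fingers":1,"xyz":[-0.024,0.065,0],"angular":[0,0,0]},
  {"fingers":1,"xyz":[-0.037,0.1,0],"angular":[0,0,0]},
  {"fingers":1,"xyz":[-0.052,0.14,0],"angular":[0,0,0]},
  {"fingers":1,"xyz":[-0.067,0.18,0],"angular":[0,0,0]},
  {"fingers":1,"xyz":[-0.082,0.22,0],"angular":[0,0,0]},
  {"fingers":1,"xyz":[-0.096,0.26,0],"angular":[0,0,0]},
  {"fingers":1,"xyz":[-0.111,0.3,0],"angular":[0,0,0]},
  {"fingers":1,"xyz":[-0.126,0.34,0],"angular":[0,0,0]},
  {"fingers":1,"xyz":[-0.141,0.38,0],"angular":[0,0,0]},
])

```text
clock: 5.7
eef_pos: [0.5686, -0.0173, 0.1943]
tool_rot: [3.141, -0.001, -2.894]
ft_force: [2.3, 0.6, -4.6]
grip_width: 0.669
finger_force: 83.3
```

Call:
servo_tool([
  {"fingers":1,"xyz":[-0.015,0.04,0],"angular":[0,0,0]},
  {"fingers":1,"xyz":[-0.03,0.08,0],"angular":[0,0,0]},
  {"fingers":1,"xyz":[-0.045,0.12,0],"angular":[0,0,0]},
  {"fingers":1,"xyz":[-0.06,0.16,0],"angular":[0,0,0]},
  {"fingers":1,"xyz":[-0.075,0.2,0],"angular":[0,0,0]},
  {"fingers":1,"xyz":[-0.09,0.24,0],"angular":[0,0,0]},
  {"fingers":1,"xyz":[-0.105,0.28,0],"angular":[0,0,0]},
  {"fingers":1,"xyz":[-0.12,0.32,0],"angular":[0,0,0]},
  {"fingers":1,"xyz":[-0.135,0.355,0],"angular":[0,0,0]},
  {"fingers":1,"xyz":[-0.145,0.385,0],"angular":[0,0,0]},
  {"fingers":1,"xyz":[-0.15,0.403,0],"angular":[0,0,0]},
  {"fingers":1,"xyz":[-0.152,0.41,0],"angular":[0,0,0]},
])

```text
clock: 6.7
eef_pos: [0.5966, 0.2433, 0.1941]
tool_rot: [3.141, -0.001, -2.893]
ft_force: [-1.1, -0.8, -4.3]
grip_width: 0.668
finger_force: 83.5
```

```bash
python3 - <<'E'
from h import *
s=manip.read_state(); print(s['eef_pos'],s['tool_rot'],s['q'].round(3))
save('scene','pics/s2.png')
psi=.255; dish=np.array([.533,.224]); u=np.array([np.cos(psi),np.sin(psi)])
off=np.array([75,45-6-6])/1000.
def tgt(th,mz,fwd):
    t=np.radians(th); h=off[0]*np.cos(t)-off[1]*np.sin(t); v=off[0]*np.sin(t)+off[1]*np.cos(t)
    R=Ro.from_euler('z',psi)*Ro.from_euler('y',-t)*Ro.from_euler('xyz',[np.pi,0,np.pi])
    p=np.r_[dish+u*(fwd+h),mz+v]; return p,R.as_euler('xyz')
L=[tgt(t,m,f) for t,m,f in((0,.11,.04),(6,.10,.04),(12,.09,.04),(20,.075,.04),(30,.072,.04),(45,.072,.04),(50,.072,.04))]
for a in L: print(a[0].round(3))
rel(L)
E
```

```text
[0.59662587 0.24330726 0.19409946] [ 3.14121458e+00 -1.34794722e-03 -2.89264105e+00] [0.257 0.439 0.156 1.289 0.    0.008]
[0.644 0.253 0.143]
[0.641 0.252 0.141]
[0.636 0.251 0.138]
[0.629 0.249 0.132]
[0.619 0.246 0.138]
[0.6   0.242 0.148]
[0.594 0.24  0.151]
xyz [-0.081, -0.0031, 0.0853] ang [0.0, -0.0002, -0.001]
xyz [-0.0745, -0.0031, 0.0892] ang [-0.0, -0.0168, -0.001]
xyz [-0.0668, -0.0032, 0.0939] ang [-0.0001, -0.0335, -0.001]
xyz [-0.0546, -0.0033, 0.1042] ang [-0.0001, -0.0557, -0.001]
xyz [-0.0367, -0.0034, 0.0936] ang [-0.0002, -0.0835, -0.001]
xyz [-0.0054, -0.0036, 0.0764] ang [-0.0004, -0.1252, -0.001]
xyz [0.0058, -0.0037, 0.0726] ang [-0.0004, -0.1391, -0.001]
```

View pics/s2.png

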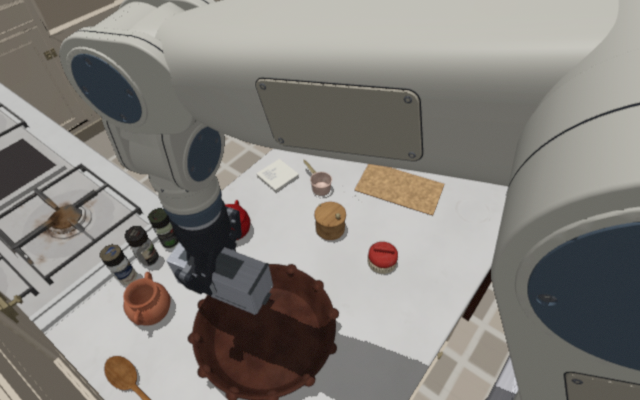

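Call:
servo_tool([
  {"fingers":1,"xyz":[-0.008,0,0.015],"angular":[0,-0.008,0]},
  {"fingers":1,"xyz":[-0.016,-0.001,0.035],"angular":[0,-0.017,0]},
  {"fingers":1,"xyz":[-0.024,-0.002,0.055],"angular":[0,-0.025,0]},
  {"fingers":1,"xyz":[-0.03,-0.003,0.073],"angular":[0,-0.033,0]},
  {"fingers":1,"xyz":[-0.03,-0.003,0.088],"angular":[0,-0.041,0]},
  {"fingers":1,"xyz":[-0.03,-0.003,0.097],"angular":[0,-0.049,0]},
  {"fingers":1,"xyz":[-0.03,-0.003,0.1],"angular":[0,-0.055,0]},
  {"fingers":1,"xyz":[-0.03,-0.003,0.1],"angular":[0,-0.061,0]},
  {"fingers":1,"xyz":[-0.029,-0.003,0.099],"angular":[0,-0.067,0]},
  {"fingers":1,"xyz":[-0.028,-0.003,0.097],"angular":[0,-0.073,0]},
  {"fingers":1,"xyz":[-0.026,-0.003,0.095],"angular":[0,-0.078,0]},
  {"fingers":1,"xyz":[-0.025,-0.003,0.093],"angular":[0,-0.083,0]},
])

```text
clock: 7.75
eef_pos: [0.6117, 0.2415, 0.1388]
tool_rot: [-3.141, 0.522, -2.896]
ft_force: [0.1, -0.1, -5.6]
grip_width: 0.666
finger_force: 83.0
```

```bash
python3 - <<'E'
from h import *
s=manip.read_state(); print(s['eef_pos'],s['tool_rot'],s['q'].round(3),s['ft_force'])
psi=.255; dish=np.array([.533,.224]); u=np.array([np.cos(psi),np.sin(psi)])
off=np.array([75,45-6-6])/1000.
def tgt(th,mz,fwd):
    t=np.radians(th); h=off[0]*np.cos(t)-off[1]*np.sin(t); v=off[0]*np.sin(t)+off[1]*np.cos(t)
    R=Ro.from_euler('z',psi)*Ro.from_euler('y',-t)*Ro.from_euler('xyz',[np.pi,0,np.pi])
    return np.r_[dish+u*(fwd+h),mz+v],R.as_euler('xyz')
rel([tgt(t,.072,.035) for t in(35,40,45,50)])
E
```

```text
[0.61166313 0.24154722 0.13884273] [-3.14107618  0.52168705 -2.89620903] [ 0.25   0.233 -0.45   0.366 -0.003  0.004] [ 0.10484797 -0.06174287 -5.6359983 ]
xyz [0.0018, 0.0047, -0.0072] ang [-0.0009, -0.0142, -0.0013]
xyz [0.008, 0.0046, -0.0174] ang [-0.001, -0.0281, -0.0012]
xyz [0.015, 0.0045, -0.0269] ang [-0.001, -0.042, -0.0012]
xyz [0.0229, 0.0044, -0.0359] ang [-0.0011, -0.0559, -0.0012]
```

Call:
servo_tool([
  {"fingers":1,"xyz":[0,0,-0.002],"angular":[0,-0.005,0]},
  {"fingers":1,"xyz":[0.001,0,-0.005],"angular":[0,-0.01,0]},
  {"fingers":1,"xyz":[0.002,0,-0.008],"angular":[0,-0.015,0]},
  {"fingers":1,"xyz":[0.004,0,-0.011],"angular":[0,-0.02,0]},
  {"fingers":1,"xyz":[0.006,0,-0.014],"angular":[0,-0.024,0]},
  {"fingers":1,"xyz":[0.008,0,-0.017],"angular":[0,-0.028,0]},
  {"fingers":1,"xyz":[0.01,0,-0.02],"angular":[0,-0.032,0]},
  {"fingers":1,"xyz":[0.012,0,-0.023],"angular":[0,-0.037,0]},
  {"fingers":1,"xyz":[0.015,0,-0.027],"angular":[0,-0.042,0]},
  {"fingers":1,"xyz":[0.015,0,-0.027],"angular":[0,-0.042,0]},
  {"fingers":1,"xyz":[0.015,0,-0.027],"angular":[0,-0.042,0]},
  {"fingers":1,"xyz":[0.015,0,-0.027],"angular":[0,-0.042,0]},
])

```text
clock: 8.75
eef_pos: [0.5974, 0.2385, 0.1489]
tool_rot: [-3.141, 0.785, -2.896]
ft_force: [-0.4, 0.2, -4.2]
grip_width: 0.669
finger_force: 84.3
```

```bash
python3 - <<'E'
from h import *
c=save('wrist','pics/w3.png'); a=manip.camera("scene")["img"][:,:,::-1]
t=cv2.resize(a[220:400,150:390],(800,600),interpolation=cv2.INTER_CUBIC)
w=cv2.resize(c["img"][:,:,::-1],(480,300))
cv2.imwrite("pics/m3.png",cv2.resize(np.vstack([cv2.resize(t,(480,300)),w]),(480,600)))
E
```

```text
(no output)
```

View pics/m3.png

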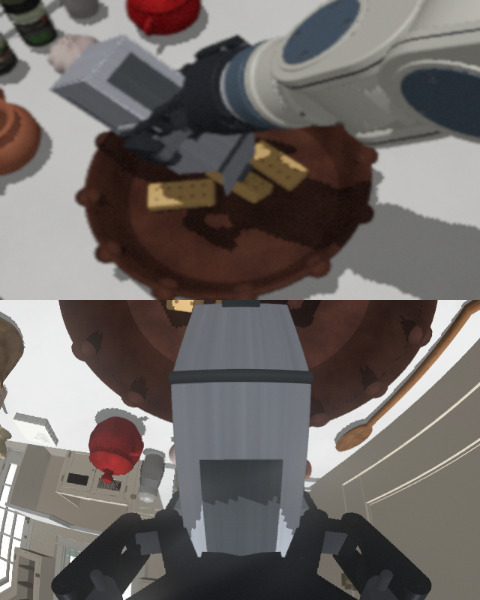

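All three bars show in the dish, and one is half hidden under the flap. I'll rise still tipped, check, then level.

Call:
servo_tool([
  {"fingers":1,"xyz":[-0.003,0,-0.003],"angular":[0,0,0]},
  {"fingers":1,"xyz":[-0.008,0,-0.008],"angular":[0,0,0]},
  {"fingers":1,"xyz":[-0.016,0,-0.016],"angular":[0,0,0]},
  {"fingers":1,"xyz":[-0.026,0,-0.026],"angular":[0,0,0]},
  {"fingers":1,"xyz":[-0.037,0,-0.037],"angular":[0,0,0]},
  {"fingers":1,"xyz":[-0.048,0,-0.048],"angular":[0,0,0]},
  {"fingers":1,"xyz":[-0.059,0,-0.059],"angular":[0,0,0]},
  {"fingers":1,"xyz":[-0.07,0,-0.07],"angular":[0,0,0]},
  {"fingers":1,"xyz":[-0.08,0,-0.08],"angular":[0,0,0]},
  {"fingers":1,"xyz":[-0.088,0,-0.088],"angular":[0,0,0]},
  {"fingers":1,"xyz":[-0.092,0,-0.092],"angular":[0,0,0]},
  {"fingers":1,"xyz":[-0.092,0,-0.092],"angular":[0,0,0]},
])

```text
clock: 9.85
eef_pos: [0.5976, 0.2391, 0.228]
tool_rot: [3.142, 0.787, -2.895]
ft_force: [-0.4, -0.5, -4.3]
grip_width: 0.672
finger_force: 84.3
```

```bash
python3 - <<'E'
from h import *
a=manip.camera("scene")["img"][:,:,::-1]
cv2.imwrite("pics/m4.png",cv2.resize(a[200:400,120:390],(540,400),interpolation=cv2.INTER_CUBIC))
rel([((.596,.241,.215),(np.pi,0,.25+np.pi))])
E
```

```text
xyz [0.0152, 0.0037, 0.0134] ang [-0.0002, 0.1251, -0.0005]
```

View pics/m4.png

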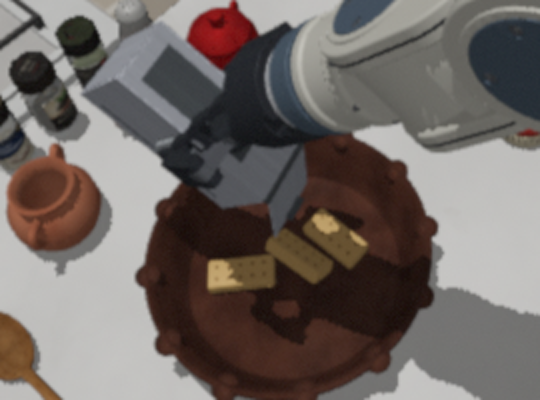

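All three bars lie flat in the dish, well inside the rim. Next I'll level the caddy.

Call:
servo_tool([
  {"fingers":1,"xyz":[0,0,0],"angular":[0,0.008,0]},
  {"fingers":1,"xyz":[0,0,0],"angular":[0,0.02,0]},
  {"fingers":1,"xyz":[0,0,0],"angular":[0,0.034,0]},
  {"fingers":1,"xyz":[0,0,0],"angular":[0,0.048,0]},
  {"fingers":1,"xyz":[0,0,0],"angular":[0,0.062,0]},
  {"fingers":1,"xyz":[0,0,0],"angular":[0,0.076,0]},
  {"fingers":1,"xyz":[0,0,0],"angular":[0,0.09,0]},
  {"fingers":1,"xyz":[0,0,0],"angular":[0,0.103,0]},
  {"fingers":1,"xyz":[0,0,0],"angular":[0,0.114,0]},
  {"fingers":1,"xyz":[0,0,0],"angular":[0,0.122,0]},
  {"fingers":1,"xyz":[0,0,0],"angular":[0,0.1251,0]},
  {"fingers":1,"xyz":[0,0,0],"angular":[0,0.1251,0]},
])

```text
clock: 10.9
eef_pos: [0.5984, 0.2391, 0.2248]
tool_rot: [-3.142, -0.003, -2.895]
ft_force: [0.0, -0.2, -5.0]
grip_width: 0.67
finger_force: 84.2
```

```bash
python3 - <<'E'
from h import *
print(manip.read_state()["tool_rot"])
rel([((.5355,-.2565,.195),(np.pi,0,.243+np.pi))])
E
```

```text
[-3.14156464 -0.00321028 -2.89531178]
xyz [0.3029, -0.7756, 0.0506] ang [-0.0, -0.0005, 0.0005]
```

Call:
servo_tool([
  {"fingers":1,"xyz":[0.003,-0.008,0],"angular":[0,0,0]},
  {"fingers":1,"xyz":[0.01,-0.026,0],"angular":[0,0,0]},
  {"fingers":1,"xyz":[0.021,-0.055,0],"angular":[0,0,0]},
  {"fingers":1,"xyz":[0.035,-0.09,0],"angular":[0,0,0]},
  {"fingers":1,"xyz":[0.051,-0.13,0],"angular":[0,0,0]},
  {"fingers":1,"xyz":[0.066,-0.17,0],"angular":[0,0,0]},
  {"fingers":1,"xyz":[0.082,-0.21,0],"angular":[0,0,0]},
  {"fingers":1,"xyz":[0.098,-0.25,0],"angular":[0,0,0]},
  {"fingers":1,"xyz":[0.113,-0.29,0],"angular":[0,0,0]},
  {"fingers":1,"xyz":[0.129,-0.33,0],"angular":[0,0,0]},
  {"fingers":1,"xyz":[0.144,-0.37,0],"angular":[0,0,0]},
  {"fingers":1,"xyz":[0.16,-0.41,0],"angular":[0,0,0]},
])

```text
clock: 11.9
eef_pos: [0.563, -0.0248, 0.2274]
tool_rot: [-3.141, 0.001, -2.895]
ft_force: [1.0, 0.3, -4.6]
grip_width: 0.675
finger_force: 84.2
```

Call:
servo_tool([
  {"fingers":1,"xyz":[0.015,-0.04,0],"angular":[0,0,0]},
  {"fingers":1,"xyz":[0.031,-0.08,0],"angular":[0,0,0]},
  {"fingers":1,"xyz":[0.047,-0.12,0],"angular":[0,0,0]},
  {"fingers":1,"xyz":[0.062,-0.16,0],"angular":[0,0,0]},
  {"fingers":1,"xyz":[0.078,-0.2,0],"angular":[0,0,0]},
  {"fingers":1,"xyz":[0.093,-0.24,0.005],"angular":[0,0,0]},
  {"fingers":1,"xyz":[0.108,-0.277,0.01],"angular":[0,0,0]},
  {"fingers":1,"xyz":[0.121,-0.31,0.015],"angular":[0,0,0]},
  {"fingers":1,"xyz":[0.131,-0.337,0.02],"angular":[0,0,0]},
  {"fingers":1,"xyz":[0.138,-0.355,0.025],"angular":[0,0,0]},
  {"fingers":1,"xyz":[0.143,-0.365,0.03],"angular":[0,0,0]},
  {"fingers":1,"xyz":[0.143,-0.365,0.03],"angular":[0,0,0]},
])

```text
clock: 12.9
eef_pos: [0.5335, -0.2572, 0.2083]
tool_rot: [3.142, -0.001, -2.897]
ft_force: [-0.4, 0.7, -3.0]
grip_width: 0.672
finger_force: 84.2
```

```bash
python3 - <<'E'
from h import *
s=manip.read_state();print(s["eef_pos"],s["tool_rot"])
a=(np.pi,0,.243+np.pi)
rel([((.5355,-.2565,.1),a),((.5355,-.2565,.046),a)])
save("wrist","pics/w5.png")
E
```

```text
[ 0.53346059 -0.25721294  0.20833261] [ 3.14154198e+00 -9.57414734e-04 -2.89656887e+00]
xyz [-0.0038, 0.0003, 0.1806] ang [0.0, -0.0002, 0.0003]
xyz [-0.0038, 0.0003, 0.2706] ang [0.0, -0.0002, 0.0003]
```

View pics/w5.png

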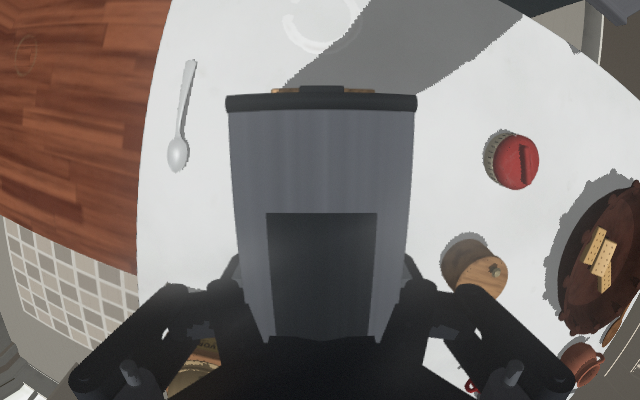

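The wrist view shows the caddy level over the mat with its flap shut, and the bars in the dish. Lowering it now.

Call:
servo_tool([
  {"fingers":1,"xyz":[-0.002,0,0.01],"angular":[0,0,0]},
  {"fingers":1,"xyz":[-0.003,0,0.03],"angular":[0,0,0]},
  {"fingers":1,"xyz":[-0.003,0,0.065],"angular":[0,0,0]},
  {"fingers":1,"xyz":[-0.003,0,0.1],"angular":[0,0,0]},
  {"fingers":1,"xyz":[-0.003,0,0.135],"angular":[0,0,0]},
  {"fingers":1,"xyz":[-0.003,0,0.17],"angular":[0,0,0]},
  {"fingers":1,"xyz":[-0.003,0,0.2],"angular":[0,0,0]},
  {"fingers":1,"xyz":[-0.003,0,0.225],"angular":[0,0,0]},
  {"fingers":1,"xyz":[-0.003,0,0.242],"angular":[0,0,0]},
  {"fingers":1,"xyz":[-0.003,0,0.255],"angular":[0,0,0]},
  {"fingers":1,"xyz":[-0.003,0,0.262],"angular":[0,0,0]},
  {"fingers":1,"xyz":[-0.003,0,0.264],"angular":[0,0,0]},
])

```text
clock: 13.95
eef_pos: [0.5361, -0.2554, 0.0501]
tool_rot: [3.141, -0.001, -2.895]
ft_force: [0.4, -0.5, -4.3]
grip_width: 0.667
finger_force: 84.2
```

Call:
servo_tool([
  {"fingers":1,"xyz":[0,0,0.002],"angular":[0,0,0]},
  {"fingers":1,"xyz":[0,0,0.004],"angular":[0,0,0]},
  {"fingers":1,"xyz":[0,0,0.004],"angular":[0,0,0]},
])

```text
clock: 14.2
eef_pos: [0.5363, -0.256, 0.0485]
tool_rot: [-3.141, -0.0, -2.895]
ft_force: [-0.2, -0.3, -3.6]
grip_width: 0.674
finger_force: 84.2
```

Call:
servo_tool([
  {"fingers":1,"xyz":[0,0,0.002],"angular":[0,0,0]},
  {"fingers":1,"xyz":[0,0,0.003],"angular":[0,0,0]},
  {"fingers":1,"xyz":[0,0,0.004],"angular":[0,0,0]},
  {"fingers":1,"xyz":[0,0,0.004],"angular":[0,0,0]},
])

```text
clock: 14.53
eef_pos: [0.5361, -0.256, 0.0461]
tool_rot: [-3.141, -0.0, -2.895]
ft_force: [-1.0, 0.8, 1.1]
grip_width: 0.67
finger_force: 84.7
```

Contact made (the force turned from -4 to +1 N). Release and retreat.

Call:
servo_tool([
  {"fingers":1,"xyz":[0,0,0.001],"angular":[0,0,0]},
  {"fingers":0.6,"xyz":[0,0,0.001],"angular":[0,0,0]},
  {"fingers":0,"xyz":[0,0,0.001],"angular":[0,0,0]},
  {"fingers":0,"xyz":[0,0,0.001],"angular":[0,0,0]},
  {"fingers":0,"xyz":[0,0,0.001],"angular":[0,0,0]},
  {"fingers":0,"xyz":[0,0,0.001],"angular":[0,0,0]},
  {"fingers":0,"xyz":[0,0,0.001],"angular":[0,0,0]},
  {"fingers":0,"xyz":[0,0,0.001],"angular":[0,0,0]},
])

```text
clock: 15.2
eef_pos: [0.5361, -0.2559, 0.045]
tool_rot: [3.142, -0.001, -2.895]
ft_force: [0.2, -0.2, 0.3]
grip_width: 0.999
finger_force: 0.0
```

Call:
servo_tool([
  {"fingers":0,"xyz":[0,0,-0.01],"angular":[0,0,0]},
  {"fingers":0,"xyz":[0,0,-0.03],"angular":[0,0,0]},
  {"fingers":0,"xyz":[0,0,-0.06],"angular":[0,0,0]},
  {"fingers":0,"xyz":[0,0,-0.1],"angular":[0,0,0]},
  {"fingers":0,"xyz":[0,0,-0.14],"angular":[0,0,0]},
  {"fingers":0,"xyz":[0,0,-0.18],"angular":[0,0,0]},
  {"fingers":0,"xyz":[0,0,-0.22],"angular":[0,0,0]},
  {"fingers":0,"xyz":[0,0,-0.25],"angular":[0,0,0]},
  {"fingers":0,"xyz":[0,0,-0.25],"angular":[0,0,0]},
  {"fingers":0,"xyz":[0,0,-0.25],"angular":[0,0,0]},
])

```text
clock: 16.03
eef_pos: [0.5365, -0.256, 0.1963]
tool_rot: [-3.14, 0.001, -2.895]
ft_force: [0.3, -0.9, -0.8]
grip_width: 0.997
finger_force: 0.0
```

```bash
python3 -c "
from h import *
save('wrist','pics/w6.png')"
```

```text
(no output)
```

View pics/w6.png

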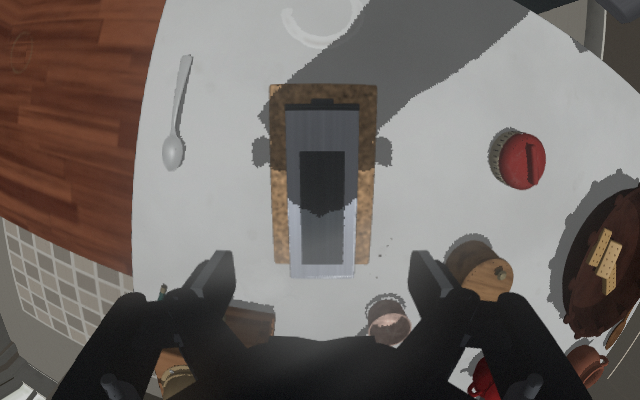

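The caddy stands centred and square on the mat with its flap shut, and the bars are in the dish. Handing in.

```bash
python3 -c "
from workcell import manip
print(manip.finish_job())"
```

```text
the job is handed in; nothing more can be done
None
```

I handed the job in at about 16 s on the robot's clock: all three shortbread fingers are in the dish, the caddy is back square on its mat with the flap shut, and nothing else looked moved in the last picture; no verdict came back.

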